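Rake the ripening sticks square against the board's stop

ROBOT

A 6-joint arm with a two-finger parallel gripper is mounted at the origin on the work surface. World frame = base frame: x ahead of the robot, y to its left, z up, the work surface at z = 0. Lengths are in mm, angles in rad, forces in N, time in s.
With the tool pointing down it reaches from about 275 to 1000 mm from the base axis. Payload 8.4 kg.
Tool frame: the origin (TCP) lies on the mounting face of the last link; the fingertips stand 173 mm ahead of it and the grasp point (between the pads) lies 155 mm ahead of it; z points along the fingers, y is the direction in which the jaws open and shut (so a half turn about z gives the same grasp; the last joint's range is limited). The gripper opens to 85 mm and grips with 20 to 120 N. Pads are 22 mm wide; open, the fingers measure 114 mm over their backs; the gripper's body (76 mm by 85 mm) begins 54 mm behind the grasp point. The pads swing forward as they close: fully open they stand 13 mm farther back than shut.
Start: joints at [1.2, 0.353, 1.633, -0, 1.155, -0.002], TCP at [225.309, 582.98, 404.681] pointing down, gripper open.
Joint ranges: [-2.63, 2.63], [-0.92, 2.1], [0.06, 2.66], [-1.3, 4.44], [0, 2.69], [-3.02, 3.02]. Speed limits (rad/s): [2.22, 2.22, 2.79, 3.14, 3.14, 3.14].

INTERFACE

Orientations are given as [roll, pitch, yaw] about the fixed x, y, z axes, in that order (R = Rz(yaw) Ry(pitch) Rx(roll)).
In Python, from rig import r, grab_frame, spotter gives the robot as it stands.
- The arm moves only by the tool apply_moves, never from a script. Its argument "motion" is text: rows parted by semicolons, each of 5 numbers parted by spaces: the opening, from -1 (shut) to 1 (fully open), then the shift along the tool's x, y, z as a fraction of full scale, then the turn about the tool's z as a fraction of full scale. In form: hand x y z twist; .... A call has 1 to 20 rows; each row is the pose to reach, as a shift and turn from the pose commanded when the call began, along the tool's axes at that moment, turning the shorter way round; what a row does not reach only later rows make up. Full scale, the value 1, is 1 m for a shift and pi rad for a turn. A row lasts 1/12 s, in which the tool goes at most 41.7 mm and 7.16 degrees, less where a joint would pass 70% of its speed; a pose out of reach is approached as far as the arm can. A call with a number of a shift or a turn outside -1 to 1 is refused whole. A call with a gripper value outside its range is refused whole. The fingers move at their own pace and stop on an object; "squeeze" is the grip in N (left out, the last holds). Time passes only in rows, so rows that repeat a pose let the fingers close. It gives the time, the measured TCP pose, the force and the opening at its end, in the units of the state.
- r.sense(): the state, without advancing time (a new reading comes with each control period).
- grab_frame(name): name is "side" or "top" or "wrist"; returns a dict with "img" (480x640x3 uint8, red, green, blue), "fx", "fy", "cx", "cy" (pixels), "R" (3x3) and "t" (3): a world point X has camera coordinates R X + t. Camera axes: x right, y down, z forward; pixel columns grow to the right and rows downward; lengths in mm; the calibration is good to about 2 mm. A picture is of the moment at which its call begins. There is no depth.
- r.sign_off(): hands the job in, once; it reports no verdict.
Trained networks look in the newest picture that a camera, given by its name, has taken for a name from the list of things; names that differ only in an ending like _2 or _b are one class to them, and where a whole thing is asked for, a point or a joint stands for the part that bears it (a point fixed in the world has none). Each returns a list of dicts, best first, with "conf" (0 to 1); they miss things now and then, are a little off and sometimes report something else, mostly with a low value. They report only what shows in the picture. A call takes as long as a camera call.
- spotter.boxes_of(query, camera): "point" ([x, y, z] in mm, in world coordinates, good to about 4 mm: the middle of the surface that is visible of it).
- spotter.place_of(query, camera): "point" ([x, y, z] in mm, in world coordinates, good to about 4 mm: a listed point, or the origin of a listed thing).
The state is a dict: "clock": time; "qpos": joint angles; "qvel": joint speeds; "joint_efforts": joint torques, N m; "eef_pos": TCP position; "tcp_rot": TCP orientation; "contact_force": force on the tool from outside, world axes, zero at the start; "wrist_torque": the same for the moment, N m; "opening": opening from 0.0 (shut) to 1.0 (fully open).
Only numpy, scipy, OpenCV 4.12 (cv2) and the standard library are available. Lean on these libraries where they do the work, as an engineer would, in place of code of your own. Each camera call takes 0.05 s, during which the arm holds its last target.

TASK

Two wooden ripening sticks lie askew on the white board. Pick up the rake (the tool with tines, not the flat smoother with the same handle) and comb the sticks against the raised stop on the board's near edge, so that they lie flat, parallel to it and side by side. Touch the sticks only with the rake, and leave it standing upright on its tines, on the board or on the table.

Things in the scene. Friction and masses are not known exactly. Their poses are not given: they have to be found in the camera images.
- rake: Steel rake, 0.35 kg, standing on its tines left of the board. Head 170 mm (y) x 30 (x), top 38 mm up; two rows of 8 tines, 28 mm long, 6 mm thick, at x = +-11, y = -77 to 77 mm. White block handle over the middle, 24 mm (x) x 44 (y), 50 to 116 mm up: grip it from above across x. Origin: centre, at tine-tip level; z up. The smoother (same handle, flat plate, no tines) stands 110 to 180 mm away.
- board: White plastic board fixed to the table, 270 mm (x) x 300 (y), 10 mm thick. Along its near (-x) edge, the whole length in y, runs a stop 20 mm wide, its top 30 mm above the table, its inner face at x = -110 mm. Origin: centre of the underside, on the table; z up. A small brass weight, 42 mm high, stands near its far left corner (about x = 100, y = 130 mm).
- stick_a: A plain square-edged beech ripening stick, 140 mm long, 16 mm wide, 14 mm thick, about 40 g, lying flat and askew on the white board (10 to 25 degrees off the stop's direction). Origin: centre of its underside. y runs along its length, z up.
- stick_b: A plain square-edged beech ripening stick, 140 mm long, 16 mm wide, 14 mm thick, about 40 g, lying flat and askew on the white board (10 to 25 degrees off the stop's direction). Origin: centre of its underside. y runs along its length, z up.

How it is judged (in metres and radians):
On the way, in this order (a step that is already met when the one before it is completed fails the run):
1. the rake is picked up, its middle more than 25 mm above the table (height (world z) of rake above 0.025 m), for 0.2 s.
2. both sticks lie squared against the stop (angle between the y axis of each of stick_a, stick_b and the y axis of board, either way round below 0.175 rad and x of each of stick_a, stick_b in the frame of board below -0.07 m and y of stick_a in the frame of board between -0.08 and 0.08 m and z of each of stick_a, stick_b in the frame of board below 0.016 m and y of stick_b in the frame of board between -0.08 and 0.08 m and horizontal distance between stick_a and stick_b below 0.06 m), for 0.2 s.
At the end, for the whole second after the job is handed in: Both sticks at rest flat on the board, within 10 degrees of parallel to the stop, centre lines within 40 mm of its inner face, centres within 80 mm of its middle and under 60 mm apart; the rake at rest, upright within 10 degrees, tines on board or table (under 16 mm up) (all of step 2 and linear speed of each of stick_a, stick_b, rake below 0.02 m/s and angle between rake's own z axis and vertical below 0.17 rad and height (world z) of rake below 0.016 m); the robot touches nothing.
It fails at once if the robot itself (arm, gripper or fingers) touches a stick (contact force between any of the fingers, the arm and stick_a above 0.5 N or contact force between any of the fingers, the arm and stick_b above 0.5 N).
It also fails if it takes over 40 s, if anything falls off the work surface, if the arm or the gripper's body presses on something with over 40 N, if the wrist force passes 120 N, or if a joint passes its speed limit or range.

## Working session

There is one attempt and no reset: what is moved stays moved. The work goes in short steps, Python scripts to look and compute and a tool call to move; the robot and the scene stay as the last step left them, time stands still between calls to the robot, and variables do not carry over. Pictures are saved under pics/ and viewed, and the job is handed in when it is done.

Besides the shell and the picture viewer there is one more tool, called after "Request:" in YAML: its name, and indented under it one key for each argument. apply_moves: Moves the arm, as the interface text tells. Its arguments: {"type":"object","properties":{"motion":{"type":"string"},"squeeze":{"type":"number"}},"required":["motion"]}

```bash
mkdir -p pics; ls; python3 - <<'E'
from rig import r, grab_frame, spotter
import cv2
s=r.sense(); print(s)
for n in ["top","side","wrist"]:
    f=grab_frame(n); cv2.imwrite(f"pics/{n}0.png",f["img"][:,:,::-1]); print(n,f["fx"],f["cx"],f["cy"],f["R"],f["t"])
    for q in ["rake","board","stick_a"]:
        print(q,[(d["conf"],d["point"]) for d in spotter.place_of(q,n)][:3])
E
```

```text
pics
{'clock': 0.0, 'qpos': array([ 1.19960271e+00,  3.53667510e-01,  1.63413147e+00, -4.18235995e-06,
        1.15517394e+00, -2.39935784e-03]), 'qvel': array([ 0.00064478, -0.00012149, -0.00074272, -0.00022394, -0.00030207,
       -0.00152001]), 'joint_efforts': array([ 3.20103791e-03, -6.05273366e+01, -3.42058754e+01,  3.56296532e-04,
        9.73213348e-03,  1.00324638e-05]), 'eef_pos': array([225.22457469, 582.76452324, 403.95055061]), 'tcp_rot': array([-3.14021238e+00,  5.12197819e-07,  2.77280009e+00]), 'contact_force': array([ 0.33897682, -0.20130114,  0.04878511]), 'wrist_torque': array([ 0.02479419,  0.03942003, -0.0139539 ]), 'opening': 1.0014367404239384}
top 610.7758376761316 322.68176327451636 238.58590125167572 [[ 0.01793112 -0.99966142 -0.01885503]
 [-0.99732973 -0.01654767 -0.07113075]
 [ 0.07079466  0.02008014 -0.99728878]] [103.60312196 558.63268015 856.67643553]
rake [(0.94, [506.9, 202.8, -0.6])]
board [(0.95, [578.9, -93.5, 1.4])]
stick_a [(0.63, [526.0, -90.2, 10.6])]
side 540.7581292950732 316.5614455483472 233.95906016121447 [[ 0.92437968 -0.38116371 -0.0153764 ]
 [-0.23339433 -0.53321362 -0.8131484 ]
 [ 0.30174375  0.75524662 -0.58185328]] [-452.31850381  221.04081547  696.04719857]
rake [(0.78, [502.8, 204.9, 2.7])]
board [(0.6, [577.6, -94.3, -0.8])]
stick_a [(0.87, [519.7, -95.7, 8.8]), (0.77, [605.1, -99.5, 11.8])]
wrist 355.858858045362 321.0296880038223 235.32922067091798 [[ 3.59762954e-01  9.33043734e-01  8.26262311e-05]
 [ 8.93911673e-01 -3.44699790e-01  2.86537913e-01]
 [ 2.67380885e-01 -1.03011865e-01 -9.58068900e-01]] [-625.49177301  -38.36208482  379.24688608]
rake []
board []
stick_a []
```

View pics/top0.png

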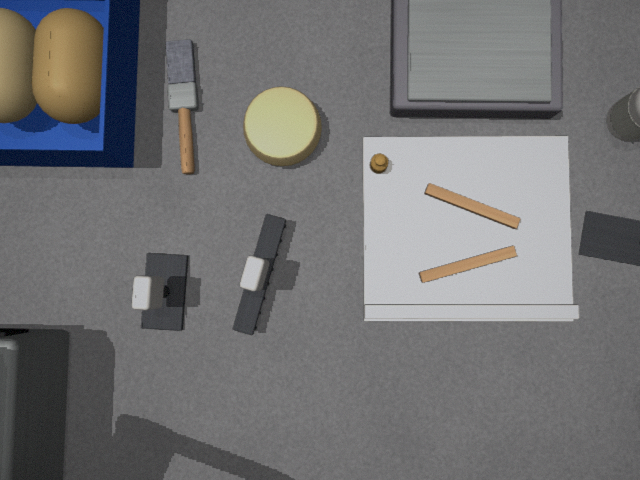

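View pics/side0.png

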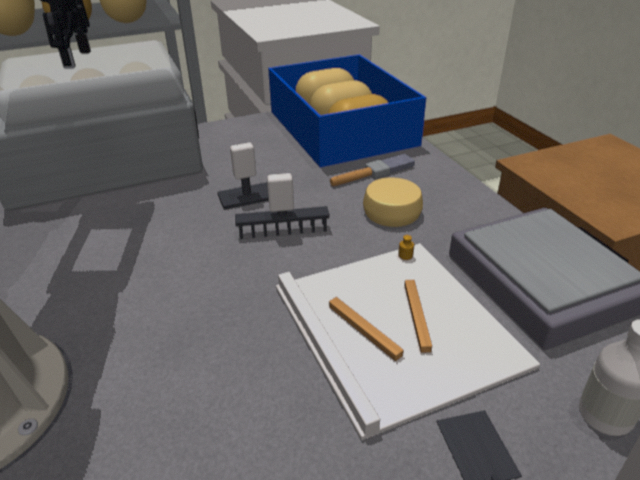

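The top view shows the rake, with its tined head running (275,217) to (243,330) and its white handle near (255,273). The smoother is at (145,290), left of it. The board spans (363,137) to (578,320) with the stop at rows 305–320. The sticks are near (472,205) and (468,264), and the brass weight is at (379,162). The side view confirms the tines are on the thing at (282,215).

```bash
cat > h.py <<'E'
import numpy as np, cv2
def ray(f,u,v):
    d=f["R"].T@np.array([(u-f["cx"])/f["fx"],(v-f["cy"])/f["fy"],1.]); c=-f["R"].T@f["t"]; return c,d/np.linalg.norm(d)
def onz(f,u,v,z):
    c,d=ray(f,u,v); return c+d*(z-c[2])/d[2]
def tri(obs):
    A=np.zeros((3,3));b=np.zeros(3)
    for f,u,v in obs:
        c,d=ray(f,u,v);P=np.eye(3)-np.outer(d,d);A+=P;b+=P@c
    return np.linalg.solve(A,b)
def proj(f,X):
    p=f["R"]@np.asarray(X,float)+f["t"]; return f["fx"]*p[0]/p[2]+f["cx"],f["fy"]*p[1]/p[2]+f["cy"]
def sticks(f,z=24):
    hsv=cv2.cvtColor(f["img"],cv2.COLOR_RGB2HSV)
    m=cv2.inRange(hsv,(5,80,60),(25,255,255)); m[:140]=0; m[:,:395]=0
    cs,_=cv2.findContours(m,cv2.RETR_EXTERNAL,cv2.CHAIN_APPROX_NONE)
    out=[]
    for c in cs:
        if cv2.contourArea(c)<150: continue
        P=np.array([onz(f,*p[0],z)[:2] for p in c],np.float32)
        (x,y),(w,h),a=cv2.minAreaRect(P); B=cv2.boxPoints(((x,y),(w,h),a))
        e=max([(np.linalg.norm(B[i]-B[i-1]),i) for i in range(2)])[1]; v=B[e]-B[e-1]
        if v[1]<0: v=-v
        out.append((round(x,1),round(y,1),round(w,1),round(h,1),round(float(np.degrees(np.arctan2(-v[0],v[1]))),1)))
    return out
E
python3 - <<'E'
from rig import r, grab_frame, spotter
from h import *
f=grab_frame("top"); print("sticks x y w h yaw_of_y",sticks(f))
img=f["img"]; g=img.max(2)
m=((g<62)).astype(np.uint8); sub=np.zeros_like(m); sub[205:345,225:305]=m[205:345,225:305]
cv2.imwrite("pics/rk.png",cv2.resize(np.hstack([img[200:350,210:320,::-1],cv2.cvtColor(sub[200:350,210:320]*255,cv2.COLOR_GRAY2BGR)]),None,fx=3.5,fy=3.5,interpolation=0))
for u,v in [(363,137),(568,137),(572,303),(364,304)]: print("board",onz(f,u,v,10).round(1))
for u,v in [(364,305),(578,306),(578,319),(364,320)]: print("stop",onz(f,u,v,30).round(1))
s=grab_frame("side")
c=s["img"][140:260,220:340,::-1]; cv2.imwrite("pics/rs.png",cv2.resize(c,None,fx=5,fy=5,interpolation=0))
E
```

```text
sticks x y w h yaw_of_y [(524.1, -93.3, 15.0, 139.0, 16.9), (607.4, -99.7, 139.3, 16.0, -20.7)]
board [708.2  56.9  10. ]
board [ 712.2 -242.3   10. ]
board [ 470.9 -245.4   10. ]
board [464.   52.2  10. ]
stop [463.3  53.1  30. ]
stop [ 467.5 -246.    30. ]
stop [ 449.4 -245.8   30. ]
stop [442.3  52.9  30. ]
```

View pics/rk.png

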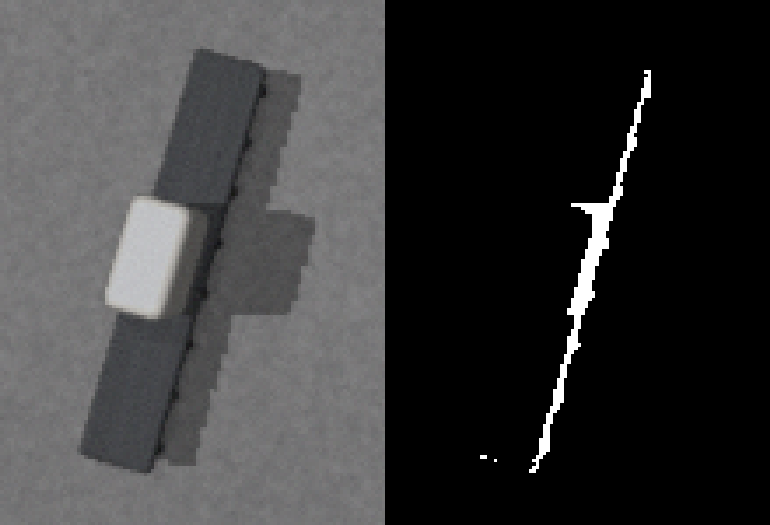

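View pics/rs.png

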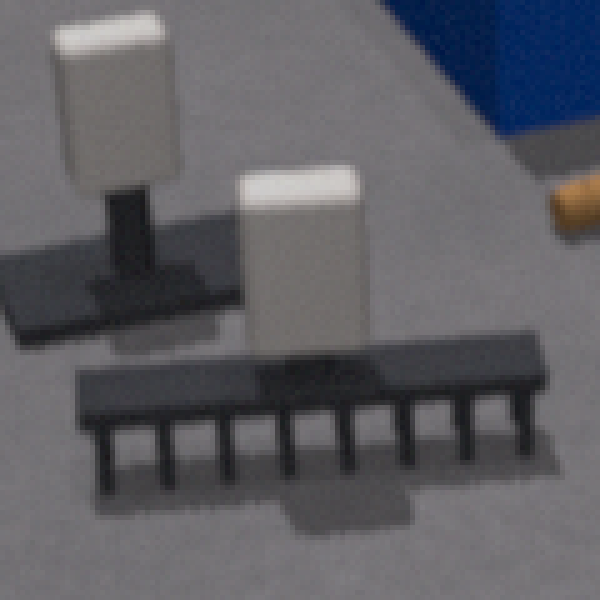

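```bash
python3 - <<'E'
from rig import r, grab_frame, spotter
from h import *
f=grab_frame("top"); s=grab_frame("side")
P=[onz(f,210+a/3.5,200+b/3.5,38) for a,b in [(195,48),(268,66),(152,473),(80,455)]]
P=np.array(P); print("head ctr",P.mean(0).round(1)); 
d=(P[0]+P[1]-P[2]-P[3])/2; print("len",np.linalg.norm(d), "yaw ax",np.degrees(np.arctan2(d[1],d[0])).round(1), "w",np.linalg.norm(P[0]-P[1]))
t=tri([(f,252,273.4),(s,279.8,177.4)]); print("handle top tri",t.round(1), onz(f,252,273.4,116).round(1))
# side reprojection of a model
c=P.mean(0)[:2]; print("head ctr side", s and proj(s,[c[0],c[1],38]))
# head ends from side view
q=[tri([(f,210+a/3.5,200+b/3.5),(s,220+u/5,140+v/5)]) for a,b,u,v in [(195,48,535,333),(152,473,77,420)]]
print(np.round(q,1))
st=r.sense(); print(st["clock"],st["eef_pos"],st["tcp_rot"])
from scipy.spatial.transform import Rotation as Ro
print(Ro.from_euler("xyz",st["tcp_rot"]).as_matrix().round(4))
E
```

```text
head ctr [504.1 200.5  38. ]
len 169.33646956088475 yaw ax -14.5 w 30.492110232686432
handle top tri [504.6 200.7 115.3] [503.9 200.9 116. ]
head ctr side (np.float64(281.5201730417287), np.float64(214.92712808109843))
[[590.1 194.   37.3]
 [419.3 207.1  37.4]]
0.8 [225.32740015 582.9697794  404.71174114] [ 3.14154395e+00 -1.41968635e-05  2.77271856e+00]
[[-9.327e-01  3.606e-01  0.000e+00]
 [ 3.606e-01  9.327e-01  1.000e-04]
 [ 0.000e+00  0.000e+00 -1.000e+00]]
```

Request:
apply_moves:
  motion: "1 -0.1 -0.064 0.02 -0.01; 1 -0.2 -0.128 0.04 -0.02; 1 -0.3 -0.192 0.06 -0.03; 1 -0.36 -0.23 0.075 -0.037; 1 -0.398 -0.256 0.085 -0.037; 1 -0.398 -0.256 0.085 -0.037; 1 -0.398 -0.256 0.085 -0.037; 1 -0.398 -0.256 0.085 -0.037; 1 -0.398 -0.256 0.085 -0.037; 1 -0.398 -0.256 0.085 -0.037; 1 -0.398 -0.256 0.085 -0.037; 1 -0.398 -0.256 0.085 -0.037; 1 -0.398 -0.256 0.085 -0.037; 1 -0.398 -0.256 0.085 -0.037; 1 -0.398 -0.256 0.085 -0.037; 1 -0.398 -0.256 0.085 -0.037; 1 -0.398 -0.256 0.085 -0.037"
  squeeze: 80

```text
clock: 2.22
eef_pos: [503.8, 201.7, 320.0]
tcp_rot: [3.141, 0.0, 2.891]
contact_force: [-0.1, -1.3, 0.4]
opening: 1.004
```

```bash
python3 - <<'E'
from rig import r, grab_frame, spotter
from h import *
f=grab_frame("wrist"); cv2.imwrite("pics/w1.png",f["img"][:,:,::-1])
for X in [(504.3,200.7,116),(504.1,200.5,38)]: print(proj(f,X))
print(spotter.place_of("rake","wrist"),spotter.boxes_of("rake","wrist"))
s=r.sense(); print(s["eef_pos"],s["tcp_rot"],s["qpos"])
E
```

```text
(np.float64(318.44361533027046), np.float64(273.70859956951097))
(np.float64(318.7877016235018), np.float64(232.21794987144935))
[{'point': [506.2, 199.9, 2.8], 'conf': 0.78}] [{'point': [486.5, 206.1, 39.4], 'conf': 0.6}]
[503.90855894 201.45117489 319.90831665] [3.14133446e+00 2.37921369e-04 2.89029144e+00] [ 3.77528808e-01  3.25938961e-01  1.88725318e+00  8.60275483e-05
  9.28056237e-01 -9.42017891e-01]
```

View pics/w1.png

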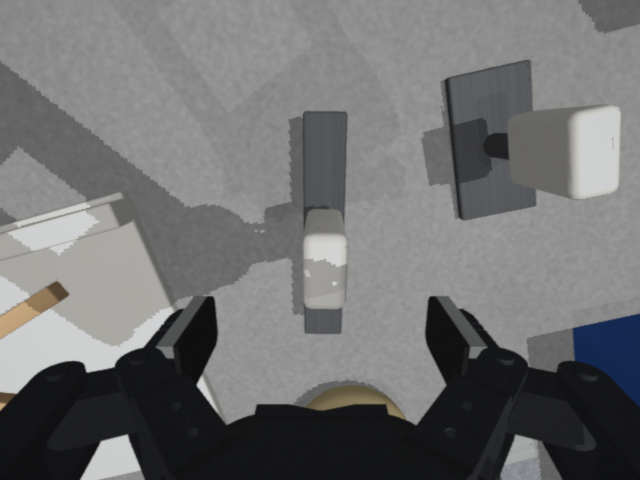

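The wrist view shows the handle top centred at (324,271), upright in the image and between the open fingers (midpoint about column 321). The smoother is clear at (570,150). I'll shift 2 mm along tool y, go down and grip.

Request:
apply_moves:
  motion: "1 0 0.002 0.03 0; 1 0 0.002 0.06 0; 1 0 0.002 0.08 0; 1 0 0.002 0.087 0; 1 0 0.002 0.087 0; 1 0 0.002 0.087 0; -1 0 0.002 0.087 0; -1 0 0.002 0.087 0; -1 0 0.002 0.087 0; -1 0 0.002 0.087 0; -1 0 0.002 0.087 0; -1 0 0.002 0.087 0; -1 0 0.002 0.087 0; -1 0 0.002 0.087 0; -1 0 0.002 0.087 0; -1 0 0.002 0.087 0; -1 0 0.002 0.087 0; -1 0 0.002 0.087 0"
  squeeze: 80

```text
clock: 3.87
eef_pos: [505.0, 202.8, 233.3]
tcp_rot: [3.141, 0.001, 2.889]
contact_force: [-2.3, 0.9, 6.0]
opening: 0.271
```

Request:
apply_moves:
  motion: "-1 0 0 -0.02 0; -1 0 0 -0.045 0; -1 0 0 -0.07 0; -1 0 0 -0.09 0; -1 0 0 -0.09 0; -1 0 0 -0.09 0; -1 0 0 -0.09 0"

```text
clock: 4.45
eef_pos: [504.2, 202.4, 321.5]
tcp_rot: [-3.141, -0.001, 2.889]
contact_force: [-0.4, -0.6, -4.6]
opening: 0.27
```

```bash
python3 - <<'E'
from rig import r, grab_frame, spotter
from h import *
f=grab_frame("side"); cv2.imwrite("pics/s2.png",f["img"][:,:,::-1])
f=grab_frame("top"); cv2.imwrite("pics/t2.png",f["img"][:,:,::-1])
s=r.sense(); print(s["clock"],s["eef_pos"],s["tcp_rot"],s["contact_force"],s["wrist_torque"],s["opening"])
from scipy.spatial.transform import Rotation as Ro
print(Ro.from_euler("xyz",s["tcp_rot"]).as_matrix().round(4))
print(onz(f,475,117,30))
E
```

```text
4.55 [504.1063887  202.38257334 321.00857329] [-3.13987047e+00 -2.32416363e-03  2.88897639e+00] [ 0.15084529 -0.06091125 -3.84894183] [-0.02753895  0.01664528 -0.0145656 ] 0.2677454530049567
[[-0.9683  0.2499 -0.0027]
 [ 0.2499  0.9683 -0.0011]
 [ 0.0023 -0.0017 -1.    ]]
[ 734.68130316 -102.46220418   30.        ]
```

View pics/s2.png

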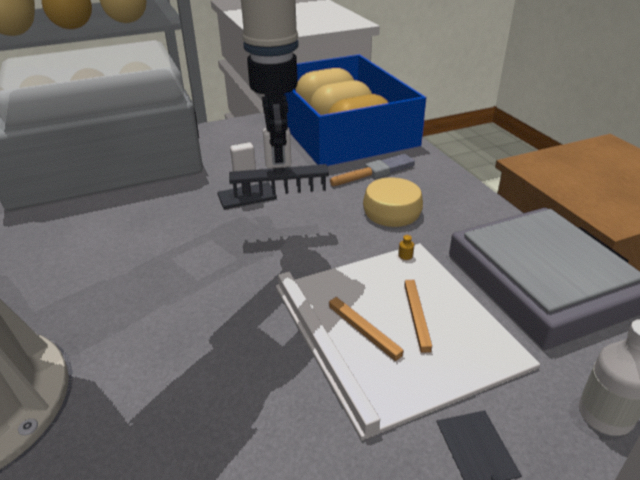

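Rake held level in the side view (tines at rows 175–190, shadow at row 240), and the sticks haven't moved. Carrying it over the board behind the sticks, turning 74.6°.

Request:
apply_moves:
  motion: "-1 -0.023 -0.025 0 0.035; -1 -0.046 -0.05 0 0.07; -1 -0.069 -0.075 0 0.105; -1 -0.092 -0.1 0 0.14; -1 -0.115 -0.125 0 0.175; -1 -0.138 -0.15 0 0.21; -1 -0.161 -0.175 0 0.245; -1 -0.184 -0.2 0 0.28; -1 -0.207 -0.225 0 0.315; -1 -0.22 -0.238 0 0.35; -1 -0.231 -0.25 0 0.38; -1 -0.231 -0.25 0 0.405; -1 -0.231 -0.25 0 0.414; -1 -0.231 -0.25 0 0.414; -1 -0.231 -0.25 0 0.414; -1 -0.231 -0.25 0 0.414; -1 -0.231 -0.25 0 0.414"

```text
clock: 5.97
eef_pos: [665.8, -96.8, 322.2]
tcp_rot: [-3.141, -0.0, 1.59]
contact_force: [0.2, 0.0, -3.5]
opening: 0.272
```

```bash
python3 - <<'E'
from rig import r, grab_frame, spotter
from h import *
f=grab_frame("side"); cv2.imwrite("pics/s3.png",f["img"][:,:,::-1])
f=grab_frame("top"); cv2.imwrite("pics/t3.png",f["img"][:,:,::-1])
s=r.sense(); print(s["clock"],s["eef_pos"],s["tcp_rot"],s["contact_force"],s["wrist_torque"],s["opening"])
from scipy.spatial.transform import Rotation as Ro
print(Ro.from_euler("xyz",s["tcp_rot"]).as_matrix().round(4))
E
```

```text
6.0667 [665.94050354 -96.87287572 322.56028799] [-3.14145853e+00 -1.14775159e-05  1.58936001e+00] [-0.37085955 -0.32994889 -3.42663748] [-0.06759188 -0.01090961 -0.00655416] 0.26906838694523594
[[-1.860e-02  9.998e-01 -1.000e-04]
 [ 9.998e-01  1.860e-02  0.000e+00]
 [ 0.000e+00 -1.000e-04 -1.000e+00]]
```

View pics/s3.png

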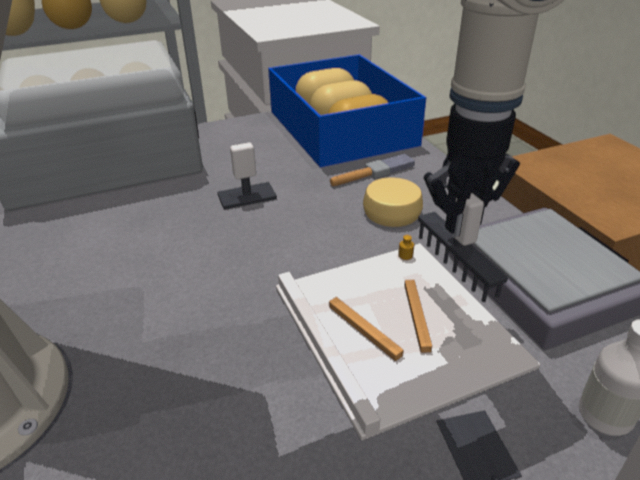

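View pics/t3.png

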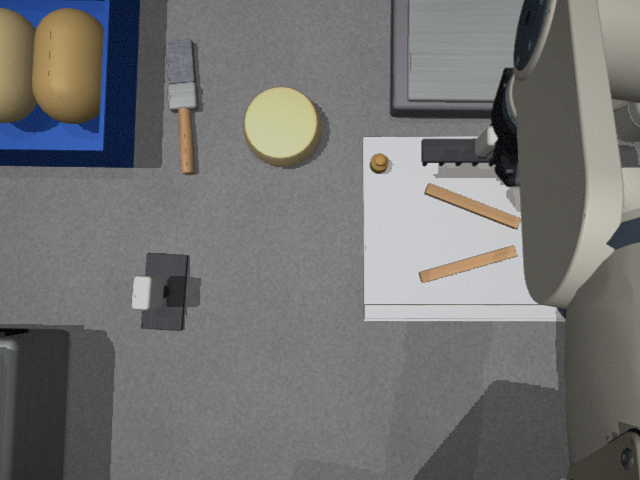

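Rake is over the board's far part, behind stick B (left end of head at (422,151)), parallel to the stop and clear of the weight at (379,162). Lowering.

Request:
apply_moves:
  motion: "-1 0 0 0.03 0; -1 0 0 0.055 0; -1 0 0 0.068 0; -1 0 0 0.073 0; -1 0 0 0.075 0; -1 0 0 0.076 0; -1 0 0 0.076 0; -1 0 0 0.076 0"

```text
clock: 6.73
eef_pos: [666.5, -97.2, 248.0]
tcp_rot: [3.14, 0.0, 1.589]
contact_force: [0.1, 0.1, -2.8]
opening: 0.272
```

```bash
python3 - <<'E'
from rig import r, grab_frame, spotter
from h import *
f=grab_frame("side"); cv2.imwrite("pics/s4.png",cv2.resize(f["img"][200:400,270:550,::-1],None,fx=2.8,fy=2.8))
s=r.sense(); print(s["clock"],s["eef_pos"],s["tcp_rot"],s["contact_force"],s["wrist_torque"],s["opening"])
E
```

```text
6.7833 [666.44489376 -97.23426422 247.94346441] [3.13971051e+00 2.94241739e-04 1.58837881e+00] [ 0.1783477   0.82667439 -3.81234472] [ 0.06726477 -0.03706843  0.00513308] 0.26980369857618247
```

View pics/s4.png

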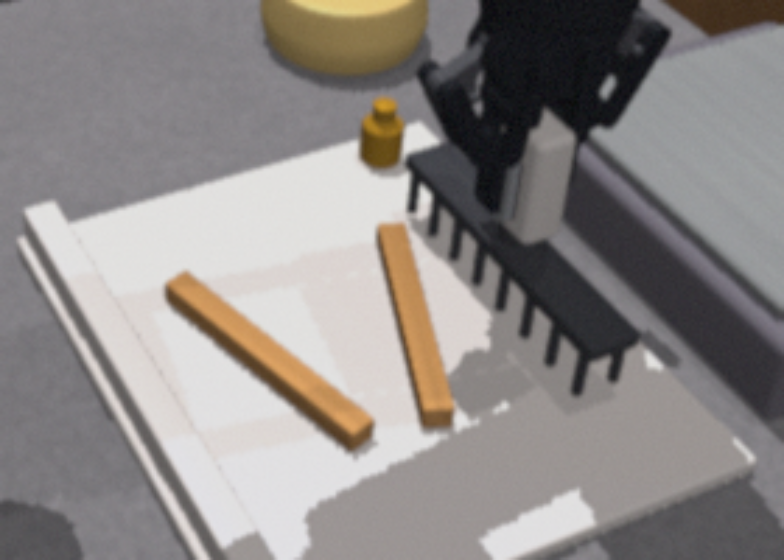

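Tines hang about 4 mm above the board and clear of both sticks. Lowering slightly more and combing slowly.

Request:
apply_moves:
  motion: "-1 0 0 0.002 0; -1 0 0 0.003 0; -1 0 -0.004 0.003 0; -1 0 -0.01 0.003 0; -1 0 -0.016 0.003 0; -1 0 -0.022 0.003 0; -1 0.001 -0.028 0.003 0; -1 0.001 -0.034 0.003 0; -1 0.001 -0.04 0.003 0; -1 0.001 -0.046 0.003 0; -1 0.001 -0.052 0.003 0; -1 0.001 -0.057 0.003 0; -1 0.002 -0.062 0.003 0; -1 0.002 -0.067 0.003 0; -1 0.002 -0.072 0.003 0; -1 0.002 -0.077 0.003 0; -1 0.002 -0.082 0.003 0; -1 0.002 -0.087 0.003 0; -1 0.003 -0.09 0.003 0; -1 0.003 -0.09 0.003 0"

```text
clock: 8.45
eef_pos: [575.2, -95.6, 243.6]
tcp_rot: [-3.141, -0.0, 1.588]
contact_force: [-0.8, 0.4, -3.1]
opening: 0.268
```

```bash
python3 - <<'E'
from rig import r, grab_frame, spotter
from h import *
f=grab_frame("side"); cv2.imwrite("pics/s5.png",cv2.resize(f["img"][200:400,270:550,::-1],None,fx=2.8,fy=2.8))
s=r.sense(); print(s["clock"],s["eef_pos"],s["tcp_rot"],s["contact_force"],s["wrist_torque"],s["opening"])
E
```

```text
8.5 [575.5665317  -95.65400855 243.66835207] [-3.14118982e+00 -9.18337211e-05  1.58837824e+00] [-2.41052362e-03 -5.24169927e-01 -3.16493483e+00] [ 0.04129516  0.05192933 -0.01985326] 0.2697503709224794
```

View pics/s5.png

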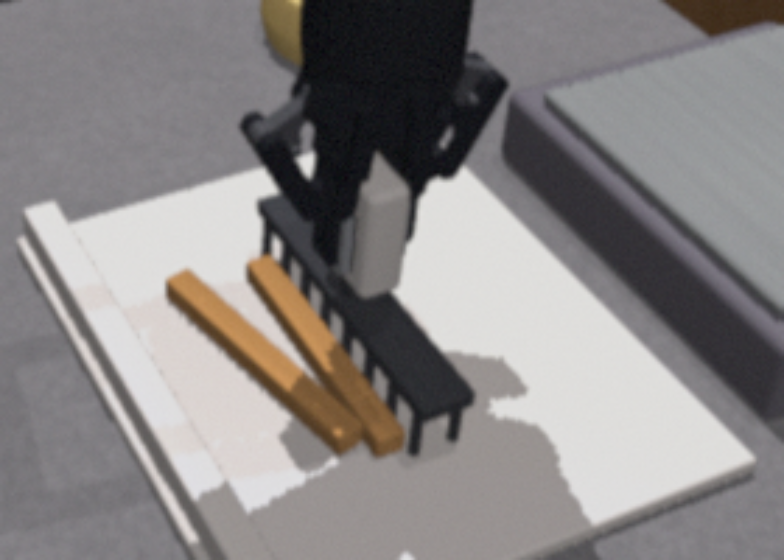

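Stick B is squared against the tines and its corner has just met stick A near (355,440), flat and within the rake's width. Continuing toward the stop.

Request:
apply_moves:
  motion: "-1 0 -0.004 0 0; -1 0 -0.008 0 0; -1 0 -0.012 0 0; -1 0 -0.016 0 0; -1 0 -0.02 0 0; -1 0 -0.024 0 0; -1 0 -0.028 0 0; -1 0 -0.032 0 0; -1 0 -0.036 0 0; -1 0 -0.04 0 0; -1 0 -0.043 0 0; -1 0 -0.046 0 0; -1 0 -0.049 0 0; -1 0 -0.051 0 0; -1 0 -0.053 0 0; -1 0 -0.055 0 0; -1 0 -0.055 0 0; -1 0 -0.055 0 0"

```text
clock: 10.0
eef_pos: [520.8, -96.7, 243.7]
tcp_rot: [-3.141, -0.0, 1.588]
contact_force: [0.6, -0.0, -4.3]
opening: 0.267
```

```bash
python3 - <<'E'
from rig import r, grab_frame, spotter
from h import *
f=grab_frame("side"); cv2.imwrite("pics/s6.png",cv2.resize(f["img"][200:400,270:550,::-1],None,fx=2.8,fy=2.8))
s=r.sense(); print(s["clock"],s["eef_pos"],s["tcp_rot"],s["contact_force"],s["wrist_torque"],s["opening"])
E
```

```text
10.05 [520.9367264  -96.68222917 243.6831131 ] [-3.14146740e+00  5.46254757e-06  1.58846520e+00] [-0.66341431 -0.6506985  -2.82155816] [0.03456736 0.000494   0.02411865] 0.2741888894031655
```

View pics/s6.png

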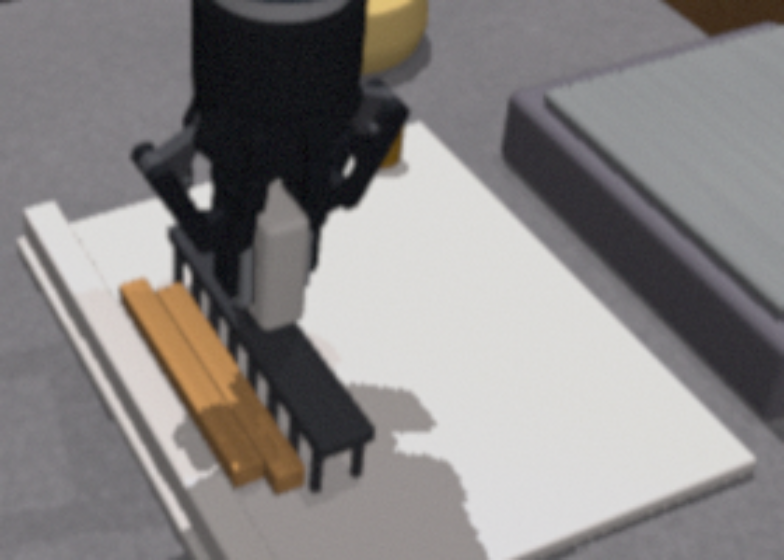

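Request:
apply_moves:
  motion: "-1 0 -0.002 0 0; -1 0 -0.003 0 0; -1 0 -0.004 0 0; -1 0 -0.005 0 0; -1 0 -0.005 0 0; -1 0 -0.005 0 0"

```text
clock: 10.55
eef_pos: [515.8, -96.8, 243.7]
tcp_rot: [-3.141, -0.0, 1.588]
contact_force: [-0.5, 0.4, -4.1]
opening: 0.271
```

```bash
python3 - <<'E'
from rig import r, grab_frame, spotter
from h import *
f=grab_frame("side"); cv2.imwrite("pics/s7.png",cv2.resize(f["img"][240:400,270:430,::-1],None,fx=3.7,fy=3.7))
s=r.sense(); print(s["clock"],s["eef_pos"],s["tcp_rot"],s["contact_force"],s["wrist_torque"],s["opening"])
E
```

```text
10.6 [515.79769345 -96.77048493 243.64014638] [-3.14122471e+00 -5.36067352e-05  1.58841323e+00] [-0.0272566   0.69515602 -3.93229968] [-0.02434082  0.02171943  0.00319009] 0.27196029366134533
```

View pics/s7.png

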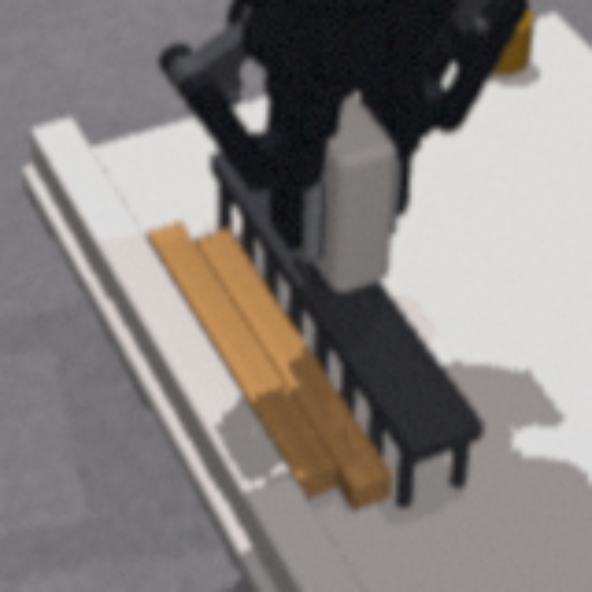

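Request:
apply_moves:
  motion: "-1 0 -0.001 0 0; -1 0 -0.002 0 0; -1 0 -0.003 0 0; -1 0 -0.003 0 0; -1 0 -0.003 0 0"

```text
clock: 11.02
eef_pos: [513.0, -96.8, 243.7]
tcp_rot: [3.141, 0.0, 1.588]
contact_force: [1.4, 0.6, -3.7]
opening: 0.275
```

```bash
python3 - <<'E'
from rig import r, grab_frame, spotter
from h import *
f=grab_frame("side"); cv2.imwrite("pics/s8.png",cv2.resize(f["img"][240:400,270:430,::-1],None,fx=3.7,fy=3.7))
# stick edges & stop edges on planes
for n,c in (("side",None),):
    print([(d["conf"],d["point"]) for d in spotter.place_of("stick_a",n)],[(d["conf"],d["point"]) for d in spotter.place_of("board",n)])
s=r.sense(); print(s["clock"],s["eef_pos"],s["contact_force"],s["wrist_torque"],s["opening"])
E
```

```text
[(0.83, [491.6, -101.7, 13.0]), (0.66, [475.1, -93.1, 9.8])] [(0.96, [578.7, -94.7, -1.5])]
11.1667 [513.02215126 -96.81290452 243.72477154] [ 0.69600848  0.39767453 -3.45030693] [ 0.10125389 -0.20547504  0.00949974] 0.273656305204645
```

View pics/s8.png

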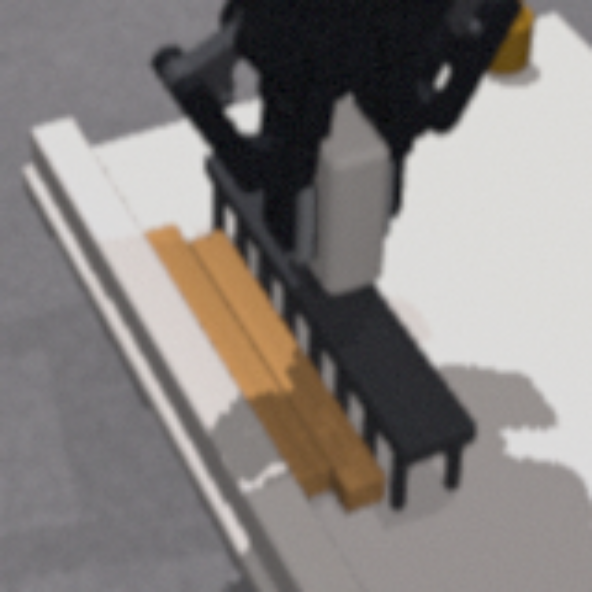

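Both sticks now lie flat, side by side and against the stop, with their ends at (165,235)/(205,240) and (320,490)/(365,500). The network reads x = 475 and 492 against the expected 476 and 492. Next I back off 5 mm, lower onto the board and release.

Request:
apply_moves:
  motion: "-1 0 0.002 0 0; -1 0 0.004 0 0; -1 0 0.005 0 0; -1 0 0.005 0 0; -1 0 0.005 0.0005 0; -1 0 0.005 0.001 0; -1 0 0.005 0.001 0; -1 0 0.005 0.001 0"

```text
clock: 11.83
eef_pos: [518.1, -96.7, 243.3]
tcp_rot: [3.141, 0.0, 1.589]
contact_force: [-2.3, 0.5, 5.7]
opening: 0.263
```

Vertical force went from −3.7 to +5.7 N, so the tines are on the board. Releasing.

Request:
apply_moves:
  motion: "-0.3 0 0.005 0 0; -0.1 0 0 0 0; 0.1 0 0 0 0; 0.3 0 0 0 0; 0.5 0 0 0 0; 0.5 0 0 0 0; 0.5 0 0 0 0; 0.5 0 0 0 0; 0.5 0 0 0 0; 0.5 0 0 0 0; 0.5 0 0 0 0"

```text
clock: 12.75
eef_pos: [517.9, -96.8, 242.7]
tcp_rot: [3.142, 0.0, 1.588]
contact_force: [1.0, -0.5, -0.1]
opening: 0.747
```

```bash
python3 - <<'E'
from rig import r, grab_frame, spotter
from h import *
f=grab_frame("side"); cv2.imwrite("pics/s9.png",cv2.resize(f["img"][200:400,270:470,::-1],None,fx=3,fy=3))
s=r.sense(); print(s["clock"],s["eef_pos"],s["contact_force"],s["wrist_torque"],s["opening"])
E
```

```text
12.8 [517.94448789 -96.76129705 242.67755595] [0.8887286  0.62974909 0.5866674 ] [0.01285339 0.01281418 0.00435979] 0.748253929600897
```

View pics/s9.png

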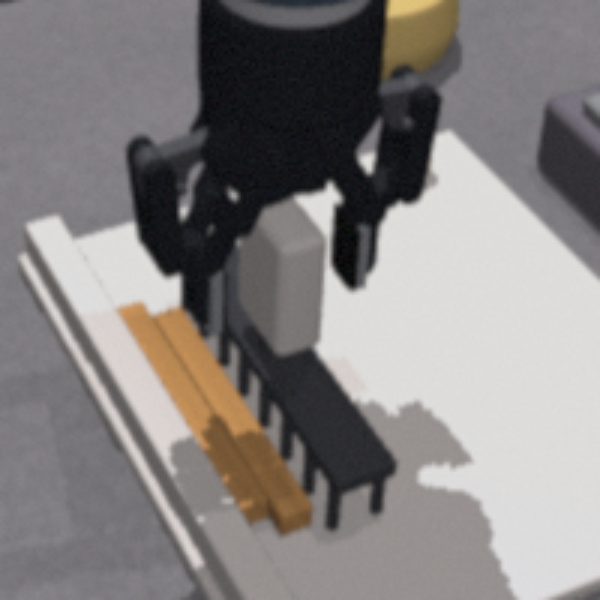

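The fingers are open on both sides and the rake stands free. Rising straight up.

Request:
apply_moves:
  motion: "0.5 0 0 -0.01 0; 0.5 0 0 -0.03 0; 0.5 0 0 -0.06 0; 0.5 0 0 -0.1 0; 0.5 0 0 -0.14 0; 0.5 0 0 -0.17 0; 0.5 0.04 0 -0.18 0; 0.5 0.08 0 -0.18 0; 0.5 0.12 0 -0.18 0; 0.5 0.16 0 -0.18 0; 0.5 0.2 0 -0.18 0; 0.5 0.24 0 -0.18 0; 0.5 0.28 0 -0.18 0; 0.5 0.3 0 -0.18 0; 0.5 0.3 0 -0.18 0; 0.5 0.3 0 -0.18 0; 0.5 0.3 0 -0.18 0"

```text
clock: 14.22
eef_pos: [512.4, 202.6, 423.0]
tcp_rot: [-3.142, 0.0, 1.589]
contact_force: [-0.5, -0.1, -1.0]
opening: 0.749
```

```bash
python3 - <<'E'
from rig import r, grab_frame, spotter
from h import *
s=grab_frame("side"); cv2.imwrite("pics/s10.png",cv2.resize(s["img"][200:400,270:470,::-1],None,fx=3,fy=3))
f=grab_frame("top"); cv2.imwrite("pics/t10.png",cv2.resize(f["img"][130:330,350:590,::-1],None,fx=3.3,fy=3.3))
print(sticks(f))
for n in ("side","top"):
  for q in ("stick_a","rake","board"): print(n,q,[(d["conf"],d["point"]) for d in spotter.place_of(q,n)])
t=r.sense(); print(t["clock"],t["eef_pos"],t["contact_force"])
E
```

```text
[(482.8, -96.0, 31.0, 151.1, 1.0)]
side stick_a [(0.91, [472.9, -91.6, 9.4]), (0.76, [492.2, -101.1, 9.7])]
side rake [(0.65, [515.4, -93.7, 13.5])]
side board [(0.59, [574.3, -94.9, 3.1])]
top stick_a [(0.92, [478.6, -88.5, 8.9]), (0.67, [490.4, -99.1, 12.5])]
top rake [(0.56, [520.6, -95.6, 11.2])]
top board [(0.96, [577.5, -94.6, -0.4])]
14.6167 [512.73768344 202.66341088 422.76249246] [ 0.23142221 -0.1766115  -0.03771345]
```

View pics/s10.png

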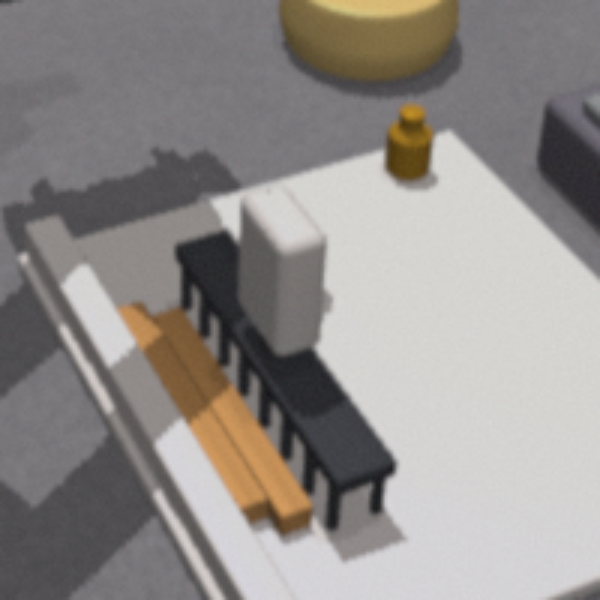

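View pics/t10.png

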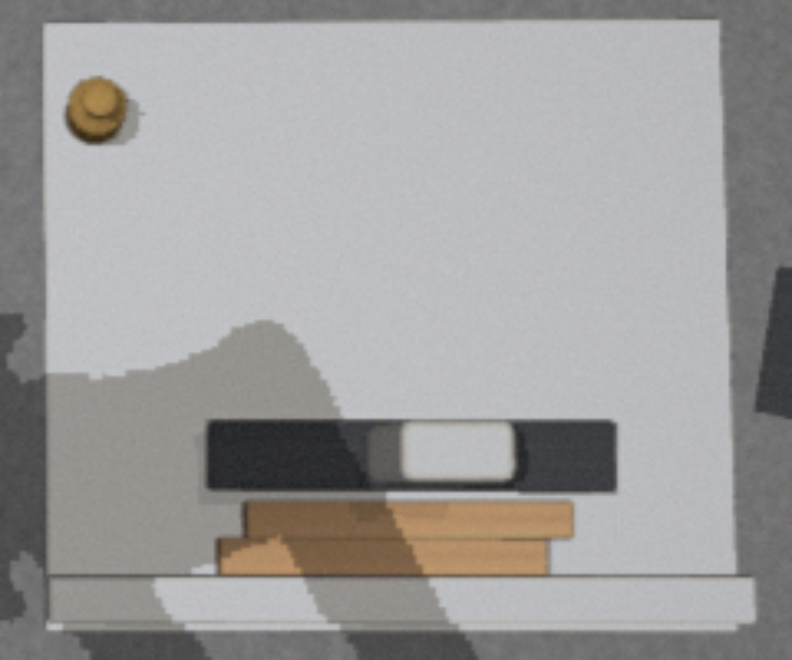

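The top and side views agree. The sticks are flat, parallel and against the stop, the rake stands upright on the board just behind them, the weight hasn't moved, and the arm is clear. Handing in.

```bash
python3 - <<'E'
from rig import r
print(r.sign_off())
E
```

```text
the job is handed in; nothing more can be done
None
```

I gripped the rake across its handle, lifted it and lowered it behind both sticks. I then combed the sticks slowly against the stop, backed off 5 mm, stood the rake on the board and let go. The job was handed in at about 14.6 s, and it reports no verdict.

**Sticks:** In the last top and side pictures they lie flat and side by side against the stop, about 1° in world yaw, the same as the board. Their centres are at about x = 475 and 491 mm, roughly 8 and 24 mm from the stop's inner face. That is within 10 mm of the board's middle along the stop, and about 17 to 20 mm from each other.

**Rake:** It stands upright on its tines at about x = 518, y = −97 mm. The networks put its origin 11 to 13.5 mm above the table, and the board's top is at 10 mm.

**Arm:** It is clear of everything and the contact force reads about zero. The brass weight does not appear to have moved.

**Disagreements:** The networks' points differed by up to about 6 mm between views. In the first wrist picture the handle sat 2 to 4 mm from where the top camera had placed it, so I shifted 2 mm before gripping. No check failed.

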